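# Lock the bayonet battery cap on a data logger

## Task

The data logger has a fresh cell in its battery well: close the well with the loose black cap. Set the cap on the well and, pressing only lightly, turn it until its two lugs drop into the slots of the ring; then push it down against the spring and turn it clockwise to the stop so that it locks and stays down when you let go. Leave the other things on the bench where they are.

Things in the scene. Friction and masses are not known exactly. Their poses are not given: they have to be found in the camera images.
- cap: Black battery cap, about 50 g, 42.5 mm high, standing upright on the bench. Origin: centre of its underside; z up its axis. A round plug 31 mm across (its lowest 4 mm taper to 25), then a ribbed head 47 mm across from z = 17.5 to 22.5 mm with a soft gasket beneath, then a finger bar. Turned half round it is the same.
- cap_bar (a point): Middle of the cap's finger bar, on the cap's axis at z = 32.5 mm, axes as the cap's. The bar is 40 mm long (along x), 12 mm thick (along y), from z = 22.5 to 42.5 mm: pinch it from above across the 12 mm.
- cap_lug (a point): Outer face of one of the cap's two steel lugs, at +x of the cap; the other is opposite at -x, so the lugs lie in line with the bar. Each reaches 21.5 mm from the axis, is 6 mm wide and stands from z = 6 to 10 mm above the cap's underside.
- well (a point): Centre of the mouth of the battery well, level with the top of the aluminium ring (66 mm across, bore 33 mm) in the logger's lid, 70 mm above the bench; axes as the logger's. Off the slots the cap's lugs rest on the ring, its origin 6 mm below this point; in the slots it drops to 9 mm below, onto the cell.
- lip (a point): On the well's axis 6 mm below the mouth: underside of the ring's lip; axes as the logger's. Two opposite slots, 38 degrees wide (lugs 19), cut the lip out to 23 mm from the axis and are seen from above. Their line is within 0.45 rad either way of the logger's x axis: no reading tells it, so turn the cap to find it, or look. The ring does not turn.
- cell_tip (a point): Tip of the sprung cell in the well, 9 mm below the mouth. It pushes back 1.5 N, rising to 6.6 N as the cap is pushed to its lowest, origin 17.5 mm below the mouth. Below 16 mm the lugs pass under the lip clockwise (from above); after 64 degrees come the notches, 9 degrees on a stop. Let go there, the cap rises to 14 mm and is locked.
- logger: Grey die-cast data logger, 112 (x) x 176 (y) x 62 mm high, fixed to the bench. Origin: centre of its underside. The well is 40 mm from the centre towards -y; on the +y half of the lid are a display window, selector knob, toggle and two terminals, up to 16 mm high, at least 60 mm from the well's axis.
- spent_cell: Spent battery cell standing upright on the bench, 26 mm across, 49 mm high; origin at the centre of its underside. Not to be disturbed.
- solder_spool: White spool of solder lying on its flange, 54 mm across, 38 mm high; origin at the centre of its underside. Not to be disturbed.
- screwdriver_4: Black precision screwdriver lying flat, 146 mm long (along its y), 12 mm thick; origin under its middle. Not to be disturbed.
There are look-alikes about, which are no part of the job. Several things look just like the cap: the one meant starts farthest to the robot's left.

How it is judged:
By the outcome, as a careful person would: the job done as asked, in the order asked, and still so for the second after the job is handed in, with the robot touching nothing.
It also fails if it takes over 67 s, if anything falls off the work surface, if the arm or the gripper's body presses on something with over 40 N, if the wrist force passes 120 N, or if a joint passes its speed limit or range.

## Robot

A 7-joint arm with a two-finger parallel gripper is mounted at the origin on a cart in front of the work surface, level with it; the furniture and walls round the work are solid. World frame = base frame: x ahead of the robot, y to its left, z up, the work surface at z = 0. Lengths are in m, angles in rad, forces in N, time in s.
With the tool pointing down it reaches from about 0.4 to 0.875 m from the base axis. Payload 4.4 kg.
Tool frame: the origin (TCP) lies on the centre line of the jaws, within the pads' length; the fingertips stand bot.tip_reach ahead of it and the grasp point (between the pads) is the TCP (bot.tip_reach is the distance from the TCP to the fingertips, in m); z points along the fingers, y is the line along which they close (so a half turn about z gives the same grasp; the last joint's range is limited). The gripper opens to 85 mm and grips with 20 to 120 N. Pads are 22 mm wide; open, the fingers measure 114 mm over their backs; the gripper's body (76 mm by 85 mm) begins 54 mm behind the grasp point. The pads swing forward as they close: fully open they stand 13 mm farther back than shut.
Start: joints at [1.189, 0.628, 0.038, 1.517, -0.027, 0.996, -0.02], TCP at [0.202, -0.618, 0.25] pointing down, gripper open.
Joint ranges: [-3.06, 3.06], [-0.37, 2.12], [-1.25, 1.32], [0.18, 2.47], [-1.1, 4.24], [0.23, 1.98], [-2.94, 2.94]. Speed limits (rad/s): [2.57, 2.57, 3.14, 3.14, 3.14, 3.14, 3.14].

## Interface

Orientations are given as a unit quaternion [w, x, y, z].
In Python, from rig import bot, eyes gives the robot as it stands.
- The arm moves only by the tool move_arm, never from a script. Its argument "series" is a list of rows, each an object of numbers: "claw": the opening in per cent of the stroke, from 0 (shut) to 100 (fully open); "dx", "dy", "dz": the shift along the world's x, y, z in cm; "turn": the turn about the world's z in rad. In form: [{"claw": .., "dx": .., "dy": .., "dz": .., "turn": ..}, ...]. A call has exactly 5 rows; each row shifts and turns the commanded pose from where the row before left it; what a row does not reach is not made up. A row lasts 1/10 s, in which the tool goes at most 50 mm and 8.59 degrees, less where a joint would pass 70% of its speed; a pose out of reach is approached as far as the arm can. A call is refused whole if a number of a shift passes 5 or a number of a turn 0.15, either way. A call with a gripper value outside its range is refused whole. The fingers move at their own pace and stop on an object; "force" is the grip in N (left out, the last holds). Time passes only in rows, so rows that do not move let the fingers close, or fill a call up. It gives the time, the measured TCP pose, the force, the opening and the grip force at its end, in the units of the state.
- bot.state(): the state, without advancing time (a new reading comes with each control period).
- eyes.get_image(name): name is "scene" or "top"; returns the picture (480x640x3 uint8, blue, green, red); there is no depth.
- eyes.camera_params(name): a dict with "K" (3x3 intrinsics, pixels), "R" (3x3) and "t" (3): a world point X has camera coordinates R X + t. Camera axes: x right, y down, z forward; pixel columns grow to the right and rows downward; lengths in m; the calibration is good to about 2 mm. A picture is of the moment at which its call begins. camera_params takes no time and is no camera call.
- bot.sign_off(): hands the job in; it is judged then, once.
The state is a dict: "clock": time; "joints": joint angles; "joint_vel": joint speeds; "tau": joint torques, N m; "eef_pos": TCP position; "eef_rot": TCP orientation; "contact_force": force on the tool from outside, world axes, zero at the start; "ft_torque": the same for the moment, N m; "opening": opening from 0.0 (shut) to 1.0 (fully open); "gripper_force": force on a finger pad.
Only numpy, scipy, OpenCV 4.12 (cv2) and the standard library are available. Lean on these libraries where they do the work, as an engineer would, in place of code of your own. Each camera call takes 0.05 s, during which the arm holds its last target. There are 200 camera calls.

## Working session

There is one attempt and no reset: what is moved stays moved. The work goes in short steps, Python scripts to look and compute and a tool call to move; the robot and the scene stay as the last step left them, time stands still between calls to the robot, and variables do not carry over. Pictures are saved under pics/ and viewed, at most 10 in all, crops included, and the job is handed in when it is done.

Besides the shell and the picture viewer there is one more tool, called after "Emit:" by a JSON object that holds its "method" and its "body". move_arm: Moves the arm, as the interface text tells. Its arguments: {"type":"object","properties":{"series":{"type":"array"},"force":{"type":"number"}},"required":["series"]}

```bash
mkdir -p pics; ls
python3 - <<'E'
from rig import bot, eyes
import cv2,numpy as np
for n in("scene","top"):
    cv2.imwrite(f"pics/{n}0.png",eyes.get_image(n)); p=eyes.camera_params(n); print(n,{k:np.round(v,4).tolist() for k,v in p.items()}, (-np.array(p["R"]).T@np.array(p["t"])).round(3))
print(bot.state(),bot.tip_reach)
E
```

```text
pics
scene {'K': [[535.2516, 0.0, 323.705], [0.0, 535.2516, 245.1361], [0.0, 0.0, 1.0]], 'R': [[-0.5676, -0.8232, 0.0163], [-0.5557, 0.3684, -0.7453], [0.6075, -0.432, -0.6666]], 't': [0.3007, 0.3197, 0.6058]} [-0.02   0.391  0.637]
top {'K': [[487.0613, 0.0, 321.0676], [0.0, 487.0613, 237.509], [0.0, 0.0, 1.0]], 'R': [[0.022, -0.9994, 0.026], [-0.9976, -0.0237, -0.0647], [0.0653, -0.0245, -0.9976]], 't': [-0.0197, 0.4796, 0.9067]} [0.42  0.014 0.936]
{'clock': 0.1, 'joints': array([ 1.18917545,  0.6292752 ,  0.03845629,  1.51821754, -0.02699258,
        0.99627917, -0.01997995]), 'joint_vel': array([ 9.80507544e-05, -2.75051140e-03,  5.50512309e-04, -3.08811908e-03,
        1.52799399e-03,  5.75321119e-04,  1.46160244e-03]), 'tau': array([ 3.12540476e-03, -5.64537299e+01,  1.23110946e+00, -1.93970811e+01,
        1.14830327e-02,  5.50280150e-03, -1.16463042e-05]), 'eef_pos': array([ 0.2017564 , -0.61737381,  0.24948338]), 'eef_rot': array([-8.17700944e-04,  9.87556442e-01,  1.57262787e-01, -1.45145179e-04]), 'contact_force': array([ 0.30543574, -0.07154801,  0.17143614]), 'ft_torque': array([ 0.02553458, -0.00958637, -0.00900166]), 'gripper_force': 0.0, 'opening': 0.9999250901007531} 0.019
```

View pics/scene0.png

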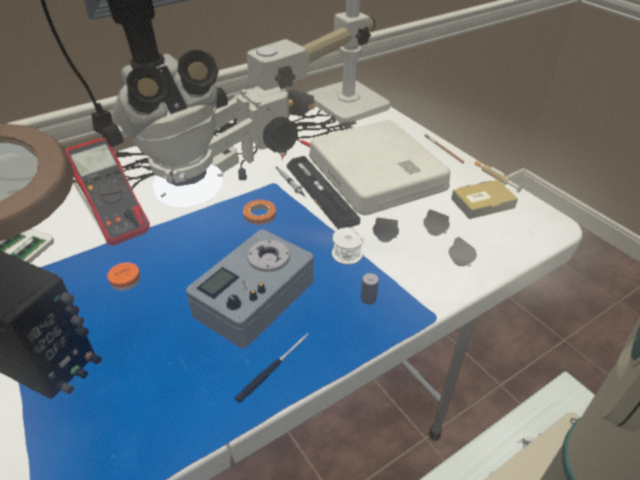

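View pics/top0.png

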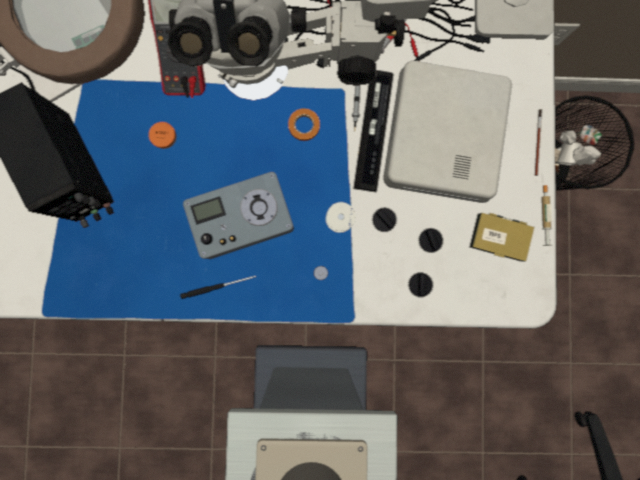

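The top view shows three look-alike caps at about (385,219), (431,240) and (421,285). World y grows to the left in this view, so the one farthest to the robot's left is (385,219). The well is at about (260,208). I'll confirm both in one enlarged crop and measure them.

```bash
cat > h.py <<'E'
from rig import bot, eyes
import cv2,numpy as np
P={n:eyes.camera_params(n) for n in("scene","top")}
def ray(n,uv,z):
    p=P[n];R=np.array(p["R"]);t=np.array(p["t"]);K=np.array(p["K"])
    c=-R.T@t; d=R.T@np.linalg.inv(K)@np.array([uv[0],uv[1],1.])
    return c+d*(z-c[2])/d[2]
def proj(n,X):
    p=P[n]; x=np.array(p["K"])@(np.array(p["R"])@np.array(X)+np.array(p["t"])); return x[:2]/x[2]
E
python3 - <<'E'
from h import *
a=eyes.get_image("top"); s=eyes.get_image("scene")
def crop(i,u,v,r=22,gain=1):
    c=cv2.resize(i[v-r:v+r,u-r:u+r],(396,290+106),interpolation=cv2.INTER_CUBIC); return np.clip(c.astype(float)*gain,0,255).astype(np.uint8)
row=np.hstack([crop(a,385,219,gain=3),crop(a,260,208,gain=1)])
cv2.imwrite("pics/crop1.png",row)
g=cv2.cvtColor(a,cv2.COLOR_BGR2GRAY)
m=np.zeros_like(g);m[195:310,365:455]=(g[195:310,365:455]<90)*255
for c in cv2.findContours(m,cv2.RETR_EXTERNAL,cv2.CHAIN_APPROX_NONE)[0]:
    if cv2.contourArea(c)>150:
        (u,v),r=cv2.minEnclosingCircle(c);M=cv2.moments(c);cc=(M['m10']/M['m00'],M['m01']/M['m00'])
        print("cap",u,v,r,cc,ray("top",cc,.025), cv2.contourArea(c))
# scene ones for cap
for X in [ray("top",(385,219),.0225)]: print(proj("scene",X))
# logger
hsv=cv2.cvtColor(a,cv2.COLOR_BGR2HSV)
print(a[245,220],a[190,240],a[250,150], a[208,260],a[208,275])
E
```

```text
cap 420.1307067871094 284.3856201171875 11.808319091796875 (420.18809821057005, 284.3487307532251) [ 0.3957738  -0.19618732  0.025     ] 400.5
cap 430.3205261230469 240.12820434570312 11.733938217163086 (430.4234693877551, 239.9591836734694) [ 0.47954374 -0.21486008  0.025     ] 392.0
cap 384.0 219.25 11.470170021057129 (384.0, 219.25887445887443) [ 0.51658246 -0.12649169  0.025     ] 385.0
[386.87234078 227.30052404]
[120 119 111] [129 126 116] [134  82  30] [157 149 147] [151 145 144]
```

View pics/crop1.png

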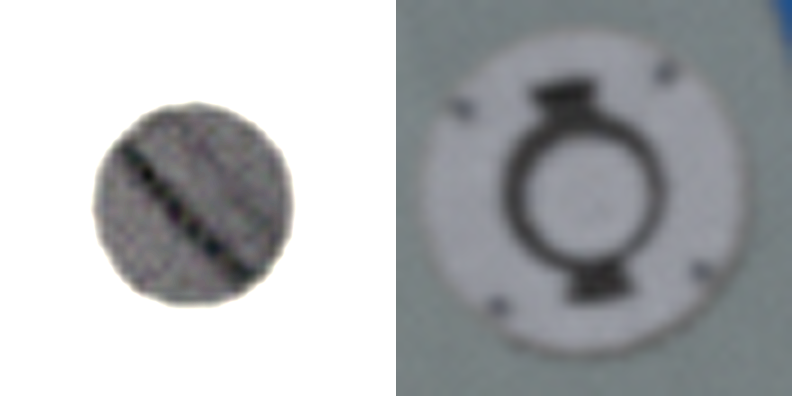

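Left crop: the cap meant, upright, with its bar running down-right along (123,147)→(252,280). Right crop: the ring centred at about (585,190), with slots seen at (565,95) and (598,283). Next I'll convert these to world positions and cross-check with the scene view.

Run:
```python
from h import *
a=eyes.get_image("top"); s=eyes.get_image("scene")
ang=lambda p,q:np.arctan2(*(q-p)[:2][::-1])
A=lambda x,y,u0,v0:(u0-22+(x+.5)/9-.5,v0-22+(y+.5)/9-.5)
b1=ray("top",A(123,147,385,219),.03);b2=ray("top",A(252,280,385,219),.03);print("bar yaw",ang(b1,b2),b1,b2)
for z in(.07,.064):
    s1=ray("top",A(169,95,260,208),z);s2=ray("top",A(202,283,260,208),z);print("slot yaw",ang(s1,s2),(s1+s2)/2,np.linalg.norm(s2-s1))
# ring outline in both views
def ring(n,u,v,r,thr):
    img={"top":a,"scene":s}[n]; h=cv2.cvtColor(img,cv2.COLOR_BGR2HSV)
    g=cv2.GaussianBlur(cv2.cvtColor(img,cv2.COLOR_BGR2GRAY),(3,3),0)
    m=np.zeros_like(g); m[v-r:v+r,u-r:u+r]=(g[v-r:v+r,u-r:u+r]>thr)*255
    m=cv2.morphologyEx(m,cv2.MORPH_OPEN,np.ones((3,3)))
    c=max(cv2.findContours(m,cv2.RETR_EXTERNAL,cv2.CHAIN_APPROX_NONE)[0],key=cv2.contourArea)
    e=cv2.fitEllipse(cv2.convexHull(c));print(n,thr,e,ray(n,e[0],.07))
for t in(132,138): ring("top",259,207,24,t)
print(s[250,290],s[250,275])
for t in(140,150,160): ring("scene",268,256,28,t)
# cap in scene
g=cv2.cvtColor(s,cv2.COLOR_BGR2GRAY);m=np.zeros_like(g);m[205:250,365:405]=(g[205:250,365:405]<100)*255
c=max(cv2.findContours(m,0,2)[0],key=cv2.contourArea);M=cv2.moments(c);cc=(M['m10']/M['m00'],M['m01']/M['m00']);print("cap scene",cc,ray("scene",cc,.022),cv2.boundingRect(c))
# logger outline in top
h=cv2.cvtColor(a,cv2.COLOR_BGR2HSV);m=np.zeros_like(g);m[165:265,175:300]=(h[165:265,175:300,1]<90)*255
m=cv2.morphologyEx(m,cv2.MORPH_OPEN,np.ones((5,5)))
c=max(cv2.findContours(m,0,2)[0],key=cv2.contourArea);R=cv2.minAreaRect(c);B=cv2.boxPoints(R);print(R,[ray("top",p,.062).round(3).tolist() for p in B])
```

```text
bar yaw -2.352843424431516 [ 0.52769628 -0.11091256  0.03      ] [ 0.50052537 -0.13826618  0.03      ]
slot yaw -2.9391957693441784 [0.52902014 0.10599429 0.07      ] 0.03809104585363064
slot yaw -2.939195769344179 [0.52977783 0.10663263 0.064     ] 0.038354931131111845
top 132 ((258.0939025878906, 206.25965881347656), (34.91009521484375, 36.18773651123047), 79.3627700805664) [0.52952363 0.10613482 0.07      ]
top 138 ((258.15081787109375, 206.35621643066406), (33.84033966064453, 34.796321868896484), 81.21387481689453) [0.52935295 0.10602837 0.07      ]
[148 143 137] [84 80 77]
scene 140 ((265.9272155761719, 259.7421569824219), (55.773475646972656, 61.48720932006836), 66.42162322998047) [0.51860932 0.1170577  0.07      ]
scene 150 ((267.7920837402344, 252.8773651123047), (28.5303897857666, 40.87571716308594), 84.72074127197266) [0.5305324  0.10683099 0.07      ]
scene 160 ((261.2623291015625, 257.2395935058594), (16.542448043823242, 31.730857849121094), 114.73433685302734) [0.52747838 0.12023134 0.07      ]
cap scene (382.37264957264955, 227.59316239316237) [ 0.52165863 -0.12190704  0.022     ] (374, 219, 20, 17)
((237.64999389648438, 215.44998168945312), (63.245548248291016, 97.7143783569336), 71.56504821777344) [[0.537, 0.245, 0.062], [0.597, 0.08, 0.062], [0.489, 0.041, 0.062], [0.43, 0.205, 0.062]]
```

Measurements:
- **Well:** (0.529, 0.106). This agrees with the logger outline, and the 66 mm ring size checks.
- **Slots:** yaw about 0.20 (logger x about 0.35, so within 0.45).
- **Cap:** (0.517, -0.1265), bar yaw about 0.79, about 0.53 m from the base, so in reach.

Now moving above the cap.

Emit:
{"method": "move_arm", "body": {"series": [{"claw":60,"dx":2.1,"dy":3.27,"dz":0,"turn":0.03},{"claw":60,"dx":2.1,"dy":3.27,"dz":0,"turn":0.03},{"claw":60,"dx":2.1,"dy":3.27,"dz":0,"turn":0.03},{"claw":60,"dx":2.1,"dy":3.27,"dz":0,"turn":0.03},{"claw":60,"dx":2.1,"dy":3.27,"dz":0,"turn":0.03}]}}

```text
clock: 0.8
eef_pos: [0.3076, -0.453, 0.2504]
eef_rot: [0.0, 0.973, 0.231, 0.0]
contact_force: [1.2, -1.0, -0.2]
opening: 0.6
gripper_force: 0.0
```

Emit:
{"method": "move_arm", "body": {"series": [{"claw":60,"dx":2.1,"dy":3.27,"dz":0,"turn":0.03},{"claw":60,"dx":2.1,"dy":3.27,"dz":0,"turn":0.03},{"claw":60,"dx":2.1,"dy":3.27,"dz":0,"turn":0.03},{"claw":60,"dx":2.1,"dy":3.27,"dz":0,"turn":0.03},{"claw":60,"dx":2.1,"dy":3.27,"dz":0,"turn":0.03}]}}

```text
clock: 1.3
eef_pos: [0.4126, -0.2895, 0.2505]
eef_rot: [0.0, 0.953, 0.304, 0.0]
contact_force: [-0.1, -0.6, -0.5]
opening: 0.604
gripper_force: 0.0
```

Emit:
{"method": "move_arm", "body": {"series": [{"claw":60,"dx":2.1,"dy":3.27,"dz":0,"turn":0.035},{"claw":60,"dx":2.1,"dy":3.27,"dz":0,"turn":0.035},{"claw":60,"dx":2.1,"dy":3.27,"dz":-3,"turn":0.035},{"claw":60,"dx":2.1,"dy":3.27,"dz":-3,"turn":0.035},{"claw":60,"dx":2.1,"dy":3.27,"dz":-3,"turn":0.035}]}}

```text
clock: 1.8
eef_pos: [0.5179, -0.1262, 0.1597]
eef_rot: [0.0, 0.923, 0.386, 0.001]
contact_force: [0.6, -0.6, -0.1]
opening: 0.598
gripper_force: 0.0
```

```bash
cat >> h.py <<'E'
def st():
    s=bot.state();w,x,y,z=s["eef_rot"]
    from scipy.spatial.transform import Rotation as Ro
    M=Ro.from_quat([x,y,z,w]).as_matrix()
    print("t",round(s["clock"],2),"pos",s["eef_pos"].round(4),"yaw",round(np.arctan2(M[1,0],M[0,0]),3),"F",s["contact_force"].round(2),"T",s["ft_torque"].round(3),"open",round(s["opening"],3),"grip",round(s["gripper_force"],1),"q",s["joints"].round(2),"tilt",M[:,2].round(3))
E
python3 -c "
from h import *
st()
cv2.imwrite('pics/n1.png',np.hstack([cv2.resize(eyes.get_image('top')[150:300,300:450],(400,400)),cv2.resize(eyes.get_image('scene')[150:300,320:470],(400,400))]))"
```

```text
t 1.8 pos [ 0.5179 -0.1262  0.1597] yaw 0.792 F [ 0.58 -0.57 -0.15] T [-0.057 -0.016 -0.039] open 0.598 grip 0.0 q [ 0.26  0.59 -0.11  1.93  0.1   0.62 -0.69] tilt [ 0.002 -0.    -1.   ]
```

View pics/n1.png

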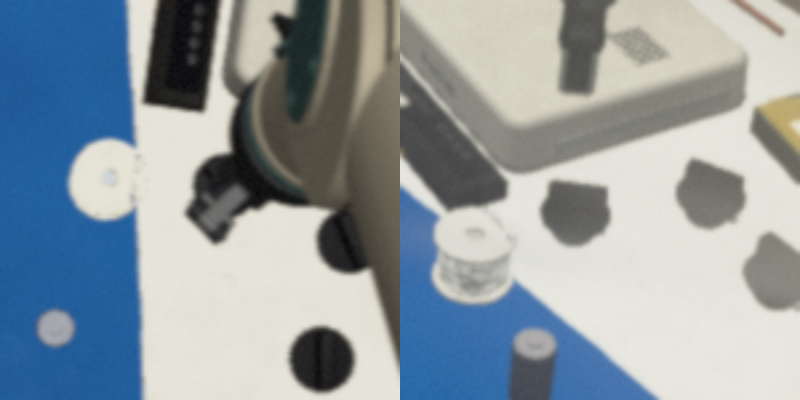

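The picture shows the gripper over the left-most cap with nothing else under the fingers, and the bar's broad face to the scene camera, as expected for yaw 0.79. Descending to grasp.

Emit:
{"method": "move_arm", "body": {"series": [{"claw":60,"dx":-0.1,"dy":0,"dz":-3,"turn":0},{"claw":60,"dx":0,"dy":0,"dz":-3,"turn":0},{"claw":60,"dx":0,"dy":0,"dz":-3,"turn":0},{"claw":60,"dx":0,"dy":0,"dz":-2.4,"turn":0},{"claw":60,"dx":0,"dy":0,"dz":0,"turn":0}]}}

```text
clock: 2.4
eef_pos: [0.5137, -0.1276, 0.044]
eef_rot: [-0.001, 0.923, 0.385, -0.002]
contact_force: [-1.2, 0.3, 0.6]
opening: 0.598
gripper_force: 0.0
```

Emit:
{"method": "move_arm", "body": {"force": 40, "series": [{"claw":20,"dx":0,"dy":0,"dz":0,"turn":0},{"claw":0,"dx":0,"dy":0,"dz":0,"turn":0},{"claw":0,"dx":0,"dy":0,"dz":0,"turn":0},{"claw":0,"dx":0,"dy":0,"dz":0,"turn":0},{"claw":0,"dx":0,"dy":0,"dz":0,"turn":0}]}}

```text
clock: 2.9
eef_pos: [0.517, -0.1277, 0.0479]
eef_rot: [0.001, 0.923, 0.385, 0.001]
contact_force: [-1.0, 0.6, 7.6]
opening: 0.129
gripper_force: 40.8
```

```bash
python3 -c "
from h import *
st()
cv2.imwrite('pics/n2.png',cv2.resize(eyes.get_image('scene')[160:280,330:450],(600,600)))"
```

```text
t 2.9 pos [ 0.517  -0.1277  0.0479] yaw 0.791 F [-0.98  0.64  7.57] T [-0.033  0.111 -0.021] open 0.129 grip 40.8 q [ 0.24  0.78 -0.07  1.99  0.14  0.37 -0.72] tilt [ 0.003 -0.001 -1.   ]
```

View pics/n2.png

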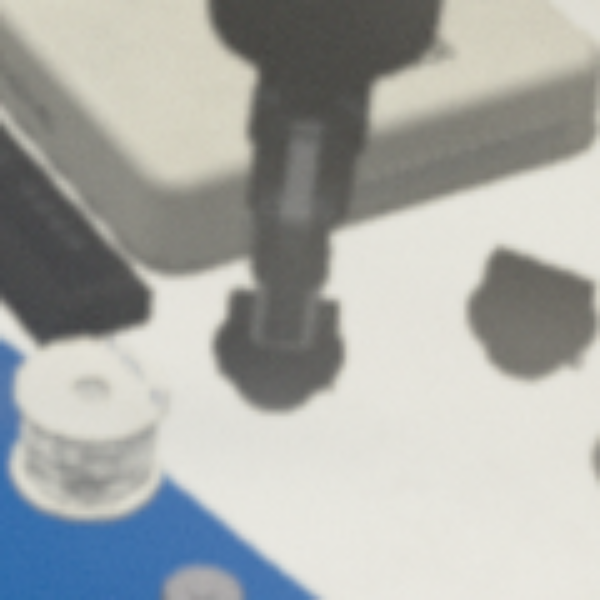

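The grasp holds: opening 11 mm on the 12 mm bar, fingers centred along it, both at about x = 284 in the crop. TCP is at 0.0479 with the cap on the bench. Lifting and carrying to the well with a turn.

Emit:
{"method": "move_arm", "body": {"force": 60, "series": [{"claw":0,"dx":0,"dy":0,"dz":2,"turn":0},{"claw":0,"dx":0,"dy":0,"dz":2.5,"turn":0},{"claw":0,"dx":0,"dy":0,"dz":3,"turn":0},{"claw":0,"dx":0,"dy":0,"dz":3,"turn":0},{"claw":0,"dx":0,"dy":0,"dz":2,"turn":0}]}}

```text
clock: 3.45
eef_pos: [0.5166, -0.1276, 0.174]
eef_rot: [0.001, 0.923, 0.385, 0.001]
contact_force: [0.2, -0.2, -0.9]
opening: 0.117
gripper_force: 61.4
```

Emit:
{"method": "move_arm", "body": {"series": [{"claw":0,"dx":0.06,"dy":1.17,"dz":0,"turn":0.145},{"claw":0,"dx":0.06,"dy":1.17,"dz":0,"turn":0.145},{"claw":0,"dx":0.06,"dy":1.17,"dz":0,"turn":0.145},{"claw":0,"dx":0.06,"dy":1.17,"dz":0,"turn":0.145},{"claw":0,"dx":0.06,"dy":1.17,"dz":0,"turn":0.145}]}}

```text
clock: 3.95
eef_pos: [0.5189, -0.0686, 0.1721]
eef_rot: [0.001, 0.724, 0.689, 0.0]
contact_force: [-0.5, -0.1, -1.1]
opening: 0.122
gripper_force: 61.5
```

Emit:
{"method": "move_arm", "body": {"series": [{"claw":0,"dx":0.06,"dy":1.17,"dz":0,"turn":0.145},{"claw":0,"dx":0.06,"dy":1.17,"dz":0,"turn":0.145},{"claw":0,"dx":0.06,"dy":1.17,"dz":0,"turn":0.145},{"claw":0,"dx":0.06,"dy":1.17,"dz":0,"turn":0.145},{"claw":0,"dx":0.06,"dy":1.17,"dz":0,"turn":0.145}]}}

```text
clock: 4.45
eef_pos: [0.5219, -0.0102, 0.172]
eef_rot: [0.001, 0.433, 0.902, -0.0]
contact_force: [0.1, -0.3, -0.8]
opening: 0.117
gripper_force: 61.5
```

Emit:
{"method": "move_arm", "body": {"series": [{"claw":0,"dx":0.06,"dy":1.17,"dz":0,"turn":0.145},{"claw":0,"dx":0.06,"dy":1.17,"dz":0,"turn":0.145},{"claw":0,"dx":0.06,"dy":1.17,"dz":0,"turn":0.145},{"claw":0,"dx":0.06,"dy":1.17,"dz":0,"turn":0.145},{"claw":0,"dx":0.06,"dy":1.17,"dz":0,"turn":0.145}]}}

```text
clock: 4.95
eef_pos: [0.5249, 0.0482, 0.1719]
eef_rot: [0.0, 0.085, 0.996, -0.0]
contact_force: [-0.1, 0.3, -0.7]
opening: 0.119
gripper_force: 61.5
```

Emit:
{"method": "move_arm", "body": {"series": [{"claw":0,"dx":0.06,"dy":1.17,"dz":0,"turn":0.145},{"claw":0,"dx":0.06,"dy":1.17,"dz":0,"turn":0.145},{"claw":0,"dx":0.06,"dy":1.17,"dz":0,"turn":0.145},{"claw":0,"dx":0.06,"dy":1.17,"dz":0,"turn":0.145},{"claw":0,"dx":0.06,"dy":1.17,"dz":0,"turn":0.145}]}}

```text
clock: 5.45
eef_pos: [0.528, 0.1065, 0.1719]
eef_rot: [0.0, -0.274, 0.962, -0.001]
contact_force: [-0.1, -1.0, -0.1]
opening: 0.117
gripper_force: 61.5
```

```bash
python3 -c "
from h import *
st()
cv2.imwrite('pics/n3.png',np.hstack([cv2.resize(eyes.get_image('top')[150:270,200:320],(400,400)),cv2.resize(eyes.get_image('scene')[170:290,210:330],(400,400))]))"
```

```text
t 5.45 pos [0.528  0.1065 0.1719] yaw -2.587 F [-0.06 -1.04 -0.06] T [ 0.024 -0.012  0.001] open 0.117 grip 61.5 q [ 0.31  0.73 -0.9   1.89  0.74  0.89  1.16] tilt [ 0.001 -0.001 -1.   ]
```

View pics/n3.png

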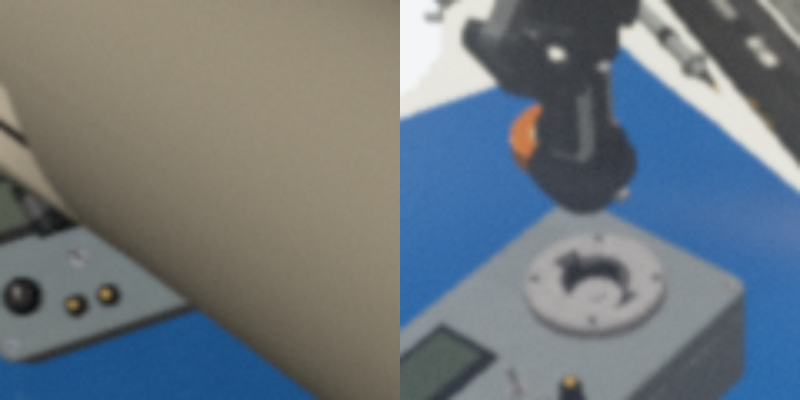

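The cap is held upright above the ring (scene crop: cap at about (585,170), ring at about (597,285)). Joints are well within range. Lowering gently.

Emit:
{"method": "move_arm", "body": {"series": [{"claw":0,"dx":0.13,"dy":-0.05,"dz":-2,"turn":0},{"claw":0,"dx":0,"dy":0,"dz":-2,"turn":0},{"claw":0,"dx":0,"dy":0,"dz":-1,"turn":0},{"claw":0,"dx":0,"dy":0,"dz":0,"turn":0},{"claw":0,"dx":0,"dy":0,"dz":0,"turn":0}]}}

```text
clock: 6.05
eef_pos: [0.5295, 0.1061, 0.1219]
eef_rot: [0.0, -0.271, 0.963, -0.0]
contact_force: [0.0, -0.2, -1.4]
opening: 0.118
gripper_force: 61.5
```

Emit:
{"method": "move_arm", "body": {"series": [{"claw":0,"dx":0,"dy":0,"dz":-0.2,"turn":0},{"claw":0,"dx":0,"dy":0,"dz":-0.2,"turn":0},{"claw":0,"dx":0,"dy":0,"dz":-0.2,"turn":0},{"claw":0,"dx":0,"dy":0,"dz":0,"turn":0},{"claw":0,"dx":0,"dy":0,"dz":0,"turn":0}]}}

```text
clock: 6.55
eef_pos: [0.5292, 0.1062, 0.1153]
eef_rot: [-0.0, -0.271, 0.963, 0.0]
contact_force: [-0.3, 0.2, -0.8]
opening: 0.114
gripper_force: 61.5
```

```bash
python3 -c "
from h import *
st()
cv2.imwrite('pics/n4.png',cv2.resize(eyes.get_image('scene')[200:300,220:320],(600,600),interpolation=cv2.INTER_CUBIC))"
```

```text
t 6.55 pos [0.5292 0.1062 0.1153] yaw -2.592 F [-0.29  0.21 -0.82] T [-0.018  0.013  0.009] open 0.114 grip 61.5 q [ 0.26  0.81 -0.82  1.93  0.84  0.79  1.08] tilt [-0.  0. -1.]
```

Emit:
{"method": "move_arm", "body": {"series": [{"claw":0,"dx":0,"dy":0,"dz":-0.1,"turn":0},{"claw":0,"dx":0,"dy":0,"dz":-0.1,"turn":0},{"claw":0,"dx":0,"dy":0,"dz":-0.1,"turn":0},{"claw":0,"dx":0,"dy":0,"dz":0,"turn":0},{"claw":0,"dx":0,"dy":0,"dz":0,"turn":0}]}}

```text
clock: 7.1
eef_pos: [0.5294, 0.1064, 0.1138]
eef_rot: [0.001, -0.271, 0.963, -0.001]
contact_force: [-2.8, -2.0, 13.3]
opening: 0.121
gripper_force: 63.3
```

Emit:
{"method": "move_arm", "body": {"series": [{"claw":0,"dx":0,"dy":0,"dz":-0.1,"turn":0},{"claw":0,"dx":0,"dy":0,"dz":-0.1,"turn":0},{"claw":0,"dx":0,"dy":0,"dz":0,"turn":0},{"claw":0,"dx":0,"dy":0,"dz":0,"turn":0},{"claw":0,"dx":0,"dy":0,"dz":0,"turn":0}]}}

```text
clock: 7.6
eef_pos: [0.5296, 0.1065, 0.1134]
eef_rot: [0.001, -0.271, 0.963, -0.001]
contact_force: [-5.3, -3.6, 26.7]
opening: 0.118
gripper_force: 65.1
```

```bash
python3 -c "
from h import *
st()"
```

```text
t 7.6 pos [0.5296 0.1065 0.1134] yaw -2.592 F [-5.3  -3.62 26.75] T [-0.794  1.438 -0.003] open 0.118 grip 65.1 q [ 0.26  0.81 -0.82  1.93  0.85  0.79  1.07] tilt [ 0.003 -0.002 -1.   ]
```

Contact came 2 mm earlier than expected and is already too firm. Easing off and looking.

Emit:
{"method": "move_arm", "body": {"series": [{"claw":0,"dx":0,"dy":0,"dz":0.2,"turn":0},{"claw":0,"dx":0,"dy":0,"dz":0.15,"turn":0},{"claw":0,"dx":0,"dy":0,"dz":0,"turn":0},{"claw":0,"dx":0,"dy":0,"dz":0,"turn":0},{"claw":0,"dx":0,"dy":0,"dz":0,"turn":0}]}}

```text
clock: 8.1
eef_pos: [0.5295, 0.1062, 0.114]
eef_rot: [0.0, -0.271, 0.963, -0.0]
contact_force: [-0.2, -0.8, 4.7]
opening: 0.117
gripper_force: 62.2
```

```bash
python3 -c "
from h import *
st()
s=eyes.get_image('scene')
for z in (.07,.0735,.064): print(z,proj('scene',[.5295,.106,z]),proj('scene',[.5295+.028,.106+.0,z]))
cv2.imwrite('pics/n5.png',cv2.resize(s[205:285,225:305],(640,600),interpolation=cv2.INTER_CUBIC))"
```

```text
t 8.1 pos [0.5295 0.1062 0.114 ] yaw -2.592 F [-0.24 -0.78  4.66] T [-0.115  0.113  0.018] open 0.117 grip 62.2 q [ 0.26  0.81 -0.82  1.93  0.84  0.79  1.08] tilt [ 0.  0. -1.]
0.07 [268.5882677  253.05140146] [259.70459014 243.11717139]
0.0735 [268.47053082 251.39675435] [259.56481675 241.46837113]
0.064 [268.78857891 255.86652929] [259.94242903 245.92277566]
```

View pics/n5.png

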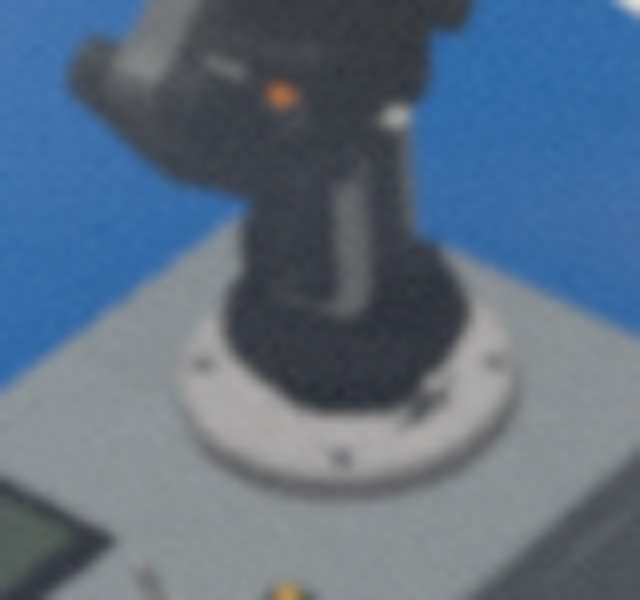

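The scene shows the cap head centred on the ring (x about 346 vs 347 in the crop), resting lightly at 4.7 N with a slot visible at (425,400). So the lugs rest on the ring. Turning clockwise under light pressure.

Emit:
{"method": "move_arm", "body": {"series": [{"claw":0,"dx":0,"dy":0,"dz":0,"turn":-0.03},{"claw":0,"dx":0,"dy":0,"dz":0,"turn":-0.03},{"claw":0,"dx":0,"dy":0,"dz":0,"turn":-0.03},{"claw":0,"dx":0,"dy":0,"dz":0,"turn":-0.03},{"claw":0,"dx":0,"dy":0,"dz":0,"turn":0}]}}

```text
clock: 8.65
eef_pos: [0.5295, 0.1063, 0.1139]
eef_rot: [0.0, -0.213, 0.977, 0.0]
contact_force: [-0.1, 0.2, 4.8]
opening: 0.122
gripper_force: 62.1
```

Emit:
{"method": "move_arm", "body": {"series": [{"claw":0,"dx":0,"dy":0,"dz":0,"turn":-0.03},{"claw":0,"dx":0,"dy":0,"dz":0,"turn":-0.03},{"claw":0,"dx":0,"dy":0,"dz":0,"turn":-0.03},{"claw":0,"dx":0,"dy":0,"dz":0,"turn":-0.03},{"claw":0,"dx":0,"dy":0,"dz":0,"turn":0}]}}

```text
clock: 9.15
eef_pos: [0.5287, 0.1059, 0.1134]
eef_rot: [-0.001, -0.153, 0.988, -0.0]
contact_force: [0.4, 0.7, -1.3]
opening: 0.12
gripper_force: 61.5
```

Emit:
{"method": "move_arm", "body": {"series": [{"claw":0,"dx":0,"dy":0,"dz":0,"turn":-0.03},{"claw":0,"dx":0,"dy":0,"dz":0,"turn":-0.03},{"claw":0,"dx":0,"dy":0,"dz":0,"turn":-0.03},{"claw":0,"dx":0,"dy":0,"dz":0,"turn":-0.02},{"claw":0,"dx":0,"dy":0,"dz":0,"turn":0}]}}

```text
clock: 9.65
eef_pos: [0.5292, 0.1062, 0.1139]
eef_rot: [0.0, -0.099, 0.995, -0.0]
contact_force: [-0.8, -0.3, -1.1]
opening: 0.121
gripper_force: 61.4
```

```bash
python3 -c "
from h import *
st()"
```

```text
t 9.65 pos [0.5292 0.1062 0.1139] yaw -2.943 F [-0.77 -0.31 -1.05] T [-0.029 -0.026  0.001] open 0.121 grip 61.4 q [ 0.21  0.78 -0.73  1.93  0.77  0.74  0.79] tilt [ 0. -0. -1.]
```

The force vanished between the first and second calls as the lugs came over the slots, near the seen yaw of 0.20. Letting the cap down to the cell, then pushing against the spring.

Emit:
{"method": "move_arm", "body": {"series": [{"claw":0,"dx":0,"dy":0,"dz":-0.15,"turn":0},{"claw":0,"dx":0,"dy":0,"dz":-0.15,"turn":0},{"claw":0,"dx":0,"dy":0,"dz":0,"turn":0},{"claw":0,"dx":0,"dy":0,"dz":0,"turn":0},{"claw":0,"dx":0,"dy":0,"dz":0,"turn":0}]}}

```text
clock: 10.15
eef_pos: [0.5292, 0.1062, 0.1109]
eef_rot: [0.0, -0.099, 0.995, 0.0]
contact_force: [0.6, -0.6, 0.8]
opening: 0.118
gripper_force: 61.6
```

Emit:
{"method": "move_arm", "body": {"series": [{"claw":0,"dx":0,"dy":0,"dz":-0.2,"turn":0},{"claw":0,"dx":0,"dy":0,"dz":-0.2,"turn":0},{"claw":0,"dx":0,"dy":0,"dz":-0.2,"turn":0},{"claw":0,"dx":0,"dy":0,"dz":0,"turn":0},{"claw":0,"dx":0,"dy":0,"dz":0,"turn":0}]}}

```text
clock: 10.65
eef_pos: [0.5293, 0.1062, 0.1049]
eef_rot: [0.0, -0.099, 0.995, -0.0]
contact_force: [-0.4, -0.8, 3.1]
opening: 0.115
gripper_force: 62.0
```

```bash
python3 -c "
from h import *
st()"
```

```text
t 10.65 pos [0.5293 0.1062 0.1049] yaw -2.942 F [-0.43 -0.84  3.08] T [-0.157  0.142  0.045] open 0.115 grip 62.0 q [ 0.21  0.79 -0.72  1.94  0.79  0.72  0.78] tilt [ 0. -0. -1.]
```

Emit:
{"method": "move_arm", "body": {"series": [{"claw":0,"dx":0,"dy":0,"dz":-0.1,"turn":0},{"claw":0,"dx":0,"dy":0,"dz":-0.1,"turn":0},{"claw":0,"dx":0,"dy":0,"dz":-0.05,"turn":0},{"claw":0,"dx":0,"dy":0,"dz":0,"turn":0},{"claw":0,"dx":0,"dy":0,"dz":0,"turn":0}]}}

```text
clock: 11.15
eef_pos: [0.5293, 0.1062, 0.1026]
eef_rot: [0.0, -0.099, 0.995, -0.0]
contact_force: [-1.7, -0.7, 6.3]
opening: 0.116
gripper_force: 62.6
```

```bash
python3 -c "
from h import *
st()"
```

```text
t 11.15 pos [0.5293 0.1062 0.1026] yaw -2.942 F [-1.67 -0.71  6.27] T [-0.146  0.252  0.009] open 0.116 grip 62.6 q [ 0.2   0.79 -0.72  1.94  0.79  0.72  0.77] tilt [ 0. -0. -1.]
```

At 17.4 mm depth and 6.3 N, as expected. Turning clockwise.

Emit:
{"method": "move_arm", "body": {"series": [{"claw":0,"dx":0,"dy":0,"dz":0,"turn":-0.08},{"claw":0,"dx":0,"dy":0,"dz":0,"turn":-0.1},{"claw":0,"dx":0,"dy":0,"dz":0,"turn":-0.1},{"claw":0,"dx":0,"dy":0,"dz":0,"turn":-0.1},{"claw":0,"dx":0,"dy":0,"dz":0,"turn":-0.1}]}}

```text
clock: 11.65
eef_pos: [0.5296, 0.1063, 0.1027]
eef_rot: [0.0, 0.142, 0.99, 0.0]
contact_force: [-0.7, -0.0, 5.5]
opening: 0.117
gripper_force: 62.3
```

```bash
python3 -c "
from h import *
st()"
```

```text
t 11.65 pos [0.5296 0.1063 0.1027] yaw 2.857 F [-0.7  -0.04  5.5 ] T [-0.098  0.042 -0.012] open 0.117 grip 62.3 q [ 0.13  0.76 -0.59  1.94  0.68  0.65  0.39] tilt [ 0.001  0.    -1.   ]
```

Emit:
{"method": "move_arm", "body": {"series": [{"claw":0,"dx":0,"dy":0,"dz":0,"turn":-0.1},{"claw":0,"dx":0,"dy":0,"dz":0,"turn":-0.1},{"claw":0,"dx":0,"dy":0,"dz":0,"turn":-0.1},{"claw":0,"dx":0,"dy":0,"dz":0,"turn":-0.1},{"claw":0,"dx":0,"dy":0,"dz":0,"turn":-0.1}]}}

```text
clock: 12.15
eef_pos: [0.5296, 0.1062, 0.1026]
eef_rot: [0.0, 0.382, 0.924, 0.0]
contact_force: [-0.3, -1.4, 5.9]
opening: 0.12
gripper_force: 62.4
```

Emit:
{"method": "move_arm", "body": {"series": [{"claw":0,"dx":0,"dy":0,"dz":0,"turn":-0.05},{"claw":0,"dx":0,"dy":0,"dz":0,"turn":-0.05},{"claw":0,"dx":0,"dy":0,"dz":0,"turn":-0.05},{"claw":0,"dx":0,"dy":0,"dz":0,"turn":-0.05},{"claw":0,"dx":0,"dy":0,"dz":0,"turn":0}]}}

```text
clock: 12.65
eef_pos: [0.5296, 0.1063, 0.1027]
eef_rot: [0.0, 0.471, 0.882, 0.0]
contact_force: [-0.3, -1.4, 6.1]
opening: 0.117
gripper_force: 62.4
```

```bash
python3 -c "
from h import *
st()"
```

```text
t 12.65 pos [0.5296 0.1063 0.1027] yaw 2.16 F [-0.28 -1.44  6.05] T [-0.094  0.13  -0.005] open 0.117 grip 62.4 q [ 0.02  0.72 -0.41  1.94  0.5   0.58 -0.13] tilt [ 0.001  0.    -1.   ]
```

Emit:
{"method": "move_arm", "body": {"series": [{"claw":0,"dx":0,"dy":0,"dz":0,"turn":-0.04},{"claw":0,"dx":0,"dy":0,"dz":0,"turn":-0.04},{"claw":0,"dx":0,"dy":0,"dz":0,"turn":-0.03},{"claw":0,"dx":0,"dy":0,"dz":0,"turn":0},{"claw":0,"dx":0,"dy":0,"dz":0,"turn":0}]}}

```text
clock: 13.15
eef_pos: [0.529, 0.1061, 0.1026]
eef_rot: [0.0, 0.518, 0.855, -0.0]
contact_force: [-1.8, -0.5, 7.8]
opening: 0.121
gripper_force: 62.7
```

```bash
python3 -c "
from h import *
st()"
```

```text
t 13.15 pos [0.529  0.1061 0.1026] yaw 2.053 F [-1.83 -0.52  7.76] T [-0.168  0.362  0.371] open 0.121 grip 62.7 q [-0.    0.71 -0.38  1.94  0.46  0.57 -0.21] tilt [ 0.    -0.001 -1.   ]
```

Emit:
{"method": "move_arm", "body": {"series": [{"claw":0,"dx":0,"dy":0,"dz":0,"turn":-0.03},{"claw":0,"dx":0,"dy":0,"dz":0,"turn":-0.02},{"claw":0,"dx":0,"dy":0,"dz":0,"turn":0},{"claw":0,"dx":0,"dy":0,"dz":0,"turn":0},{"claw":0,"dx":0,"dy":0,"dz":0,"turn":0}]}}

```text
clock: 13.65
eef_pos: [0.529, 0.1062, 0.1026]
eef_rot: [0.0, 0.538, 0.843, -0.0]
contact_force: [-2.1, -1.5, 7.9]
opening: 0.118
gripper_force: 63.9
```

```bash
python3 -c "
from h import *
st()"
```

```text
t 13.65 pos [0.529  0.1062 0.1026] yaw 2.005 F [-2.11 -1.54  7.85] T [-0.265  0.406  0.865] open 0.118 grip 63.9 q [-0.01  0.71 -0.36  1.94  0.45  0.57 -0.25] tilt [ 0.    -0.001 -1.   ]
```

The torque about z rises to 0.87 N m: the stop is reached, at about 73° past the slot. Relieving the twist and rising slowly to seat the notches.

Emit:
{"method": "move_arm", "body": {"series": [{"claw":0,"dx":0,"dy":0,"dz":0,"turn":0.05},{"claw":0,"dx":0,"dy":0,"dz":0.15,"turn":0},{"claw":0,"dx":0,"dy":0,"dz":0.15,"turn":0},{"claw":0,"dx":0,"dy":0,"dz":0.1,"turn":0},{"claw":0,"dx":0,"dy":0,"dz":0,"turn":0}]}}

```text
clock: 14.15
eef_pos: [0.5289, 0.1061, 0.1058]
eef_rot: [-0.0, 0.519, 0.855, -0.0]
contact_force: [1.4, 0.7, -7.9]
opening: 0.115
gripper_force: 60.7
```

```bash
python3 -c "
from h import *
st()"
```

```text
t 14.15 pos [0.5289 0.1061 0.1058] yaw 2.051 F [ 1.37  0.73 -7.91] T [ 0.09  -0.309  0.346] open 0.115 grip 60.7 q [-0.    0.71 -0.38  1.94  0.46  0.58 -0.21] tilt [-0.001 -0.    -1.   ]
```

The cap resists lifting at 14.2 mm depth (-7.9 N), so it is locked. Easing, releasing and retreating.

Emit:
{"method": "move_arm", "body": {"force": 20, "series": [{"claw":0,"dx":0,"dy":0,"dz":-0.1,"turn":0.03},{"claw":0,"dx":0,"dy":0,"dz":0,"turn":0},{"claw":25,"dx":0,"dy":0,"dz":0,"turn":0},{"claw":45,"dx":0,"dy":0,"dz":0,"turn":0},{"claw":45,"dx":0,"dy":0,"dz":0,"turn":0}]}}

```text
clock: 14.65
eef_pos: [0.5295, 0.1061, 0.1056]
eef_rot: [0.0, 0.506, 0.862, 0.0]
contact_force: [-0.5, 0.3, 0.3]
opening: 0.449
gripper_force: 0.0
```

Emit:
{"method": "move_arm", "body": {"series": [{"claw":45,"dx":0,"dy":0,"dz":1,"turn":0},{"claw":45,"dx":0,"dy":0,"dz":2,"turn":0},{"claw":45,"dx":0,"dy":0,"dz":3,"turn":0},{"claw":45,"dx":0,"dy":0,"dz":4,"turn":0},{"claw":45,"dx":-1,"dy":-2,"dz":4,"turn":0}]}}

```text
clock: 15.15
eef_pos: [0.5199, 0.0891, 0.2476]
eef_rot: [0.0, 0.504, 0.864, 0.002]
contact_force: [0.7, -0.8, -0.1]
opening: 0.446
gripper_force: 0.0
```

Emit:
{"method": "move_arm", "body": {"series": [{"claw":45,"dx":-1,"dy":-4,"dz":0,"turn":0},{"claw":45,"dx":-1,"dy":-4,"dz":0,"turn":0},{"claw":45,"dx":-1,"dy":-4,"dz":0,"turn":0},{"claw":45,"dx":-1,"dy":-4,"dz":0,"turn":0},{"claw":45,"dx":0,"dy":0,"dz":0,"turn":0}]}}

```text
clock: 15.65
eef_pos: [0.4771, -0.0806, 0.2456]
eef_rot: [0.0, 0.51, 0.86, -0.002]
contact_force: [0.3, 1.0, -0.9]
opening: 0.447
gripper_force: 0.0
```

```bash
python3 -c "
from h import *
st()
t=eyes.get_image('top');s=eyes.get_image('scene')
cv2.imwrite('pics/n6.png',np.hstack([cv2.resize(t[150:300,170:370],(400,400)),cv2.resize(s[205:285,225:305],(400,400),interpolation=cv2.INTER_CUBIC)]))"
```

```text
t 15.65 pos [ 0.4771 -0.0806  0.2456] yaw 2.071 F [ 0.31  1.02 -0.93] T [-0.015  0.008  0.014] open 0.447 grip 0.0 q [ 0.48  0.44 -0.52  1.96  0.3   0.82  0.29] tilt [-0.002 -0.004 -1.   ]
```

View pics/n6.png

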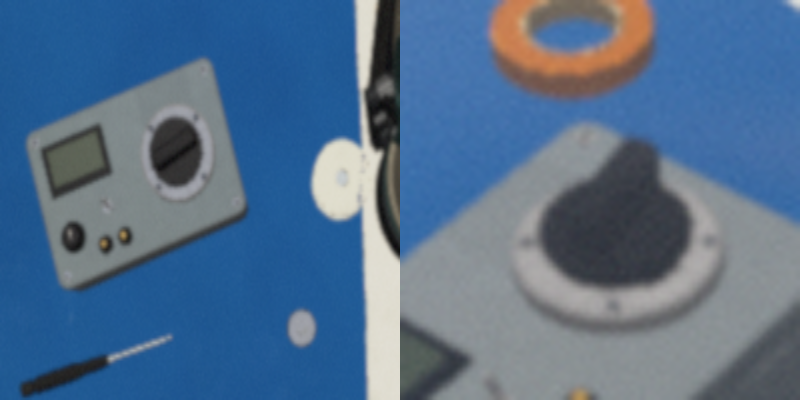

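The cap sits low and level on the ring, at (178,150) in the top crop and (615,225) in the scene crop. The spool, spent cell and screwdriver are where they were. Handing in.

```bash
python3 -c "
from rig import bot
print(bot.sign_off())"
```

```text
the job is handed in; nothing more can be done
None
```

The cap is on the well, turned clockwise to the stop and locked: it resisted a pull of about 8 N at 14 mm depth and stayed down when released; the job was handed in at about 16 s of the 67 s, though no verdict came back.

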